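# Hold the drive collar on the shaft's flat

## Task

Open the blue lid of the tray-drive unit until it rests back on its stop, then pinch the drive shaft across its copper-coloured flat and turn it until the flat squarely faces the slot in the unit's wall. Then slide the aluminium collar down over the shaft with its red set-screw on that flat, facing the slot, push it down against the sprung brass bush until the bush stops, and finish while still gripping it and pressing it down there, so that I can tighten the screw through the slot. Leave the lid open, and leave the vial rack and the black spare pulley where they are.

Things in the scene. Friction and masses are not known exactly. Their poses are not given: they have to be found in the camera images.
- unit: Tray-drive unit: fixed white open-topped box 220 (x) x 240 (y) x 90 mm high with a blue band, walls 6 mm. Origin at the centre of its underside, z up; the vertical drive shaft stands on this z axis. Its +x wall has a 30 mm wide slot in the middle, open at the top, with red marks either side; the lid is hinged on its +y rim. Inside, nothing stands higher than 52 mm except the shaft and bush.
- lid (a joint): Hinge of the blue lid, rad: 0 shut, 1.75 leaning back on its stop. The lid is a 44 mm high cover of 0.4 kg; it falls shut below about 1.3 rad and by itself falls gently back on to its stop beyond that. It opens about the unit's -x direction (right-hand rule): the handle rises and goes over towards the unit's +y side; open, its free edge stands 330 mm above the table.
- lid_handle (a point): Middle of the lid's handle: a round steel bar of 10 mm diameter and 100 mm length parallel to the unit's x axis, standing 45 mm (centre) off the lid's top on two posts 90 mm apart. In the lid's frame it lies 205 mm from the hinge line across the lid and 89 mm above it. The bar may be pinched from above, across the unit's y, and is round, so that it can turn between the fingers as the lid swings.
- lid_hinge (a point): Point on the lid's hinge line (which runs along the unit's x axis), half-way along it, 90 mm above the table on the unit's +y rim. Axes are the lid's own; with the lid shut they equal the unit's.
- shaft_flat (a point): The shaft's flat, a copper-coloured face 17 mm wide and 57 mm high, the upper end 8 mm below the shaft's top. Origin at its centre, 8 mm from the shaft's axis and 87.5 mm above the table; x axis points straight out of the flat, z up. The shaft is 24 mm in diameter, 20 mm across the flat (flat to round back). It turns about its vertical axis either way with a little friction (0.06 N m) and stays where it is left; it starts turned 0.5 to 1.3 rad away from the slot.
- shaft_top (a point): Centre of the steel shaft's top, on its axis, 124 mm above the table. The uppermost 8 mm taper from 24 to 16 mm diameter. x axis as for the flat.
- bush (a joint): Travel of the brass bush round the foot of the shaft, m: 0 up (free), 0.008 fully down on its stop. Spring: 3 N to start it moving, 9 N at the stop.
- bush_top (a point): Centre of the bush's upper face (36 mm diameter), on the shaft's axis, 76 mm above the table when free, 68 mm when fully down. The collar's underside rests on it.
- collar_center (a point): Centre (half-way up, on the axis) of the loose aluminium collar, a ring 46 mm outside, 34 mm high, bore 26.4 mm, 0.13 kg, upright on the stand. x axis along its set-screw, z up. The 14 mm red screw head stands out to 36 mm from the axis; inside, its 8 mm tip reaches in to 9.2 mm from the axis at half height: the collar goes over the shaft only with the screw on the flat.
- stand: Fixed black rubber stand under the collar: 40 mm diameter (narrower than the collar), 16 mm high, with a 3 mm foot plate of 72 mm diameter. Origin at the centre of its underside.
- rack: Bystander: blue vial rack 100 x 60 mm, 47 mm high with its amber vials. Origin at the centre of its underside.
- pulley: Bystander: black plastic spare pulley, 60 mm diameter, 30 mm high. Origin at the centre of its underside.
There are look-alikes about, which are no part of the job. What is shaped like the part that bears collar_center but green is not meant.

How it is judged (in metres and radians):
On the way, in this order (a step that is already met when the one before it is completed fails the run):
1. the lid rests open on its stop (value of joint lid above 1.68 rad and velocity of joint lid below 0.1 rad/s), for 0.2 s.
2. the shaft, pinched by the fingers on its flat, is turned so that the flat faces the slot within 8 degrees (angle between the x axis of shaft_flat and the x axis of unit, either way round below 0.14 rad and x of shaft_flat in the frame of unit above 0 m and contact force between the fingers and shaft_c2 above 1 N), for 0.2 s.
At the end, for the whole second after the job is handed in: Lid on its stop (over 1.65 rad); flat faces the slot within 12 deg, screw faces the flat within 14 deg; collar upright (0.1 rad), within 3.5 mm of the axis, on the bush and pressing it down over 5.5 of its 8 mm with over 3 N; fingers hold the collar with over 3 N through the last second (value of joint lid above 1.65 rad and angle between the x axis of shaft_flat and the x axis of unit, either way round below 0.21 rad and x of shaft_flat in the frame of unit above 0 m and angle between the x axis of collar_center and the x axis of shaft_flat, either way round below 0.25 rad and x of shaft_flat in the frame of collar_center above 0.004 m and horizontal distance between collar_center and bush_top below 0.0035 m and angle between collar_center's own z axis and vertical below 0.1 rad and value of joint bush above 0.0055 m and distance between collar_center and bush_top below 0.0205 m and contact force between each of the fingers, bush and collar above 3 N); the arm keeps its last pose, push and grip.
It fails at once if the vial rack or the spare pulley is shifted by more than 30 mm (distance of any of rack, pulley from where it was at the start of the episode above 0.03 m).
It also fails if it takes over 72 s, if anything falls off the work surface, if the arm or the gripper's body presses on something with over 40 N, if the wrist force passes 120 N, or if a joint passes its speed limit or range.

## Robot

A 6-joint arm with a two-finger parallel gripper is mounted at the origin on the work surface. World frame = base frame: x ahead of the robot, y to its left, z up, the work surface at z = 0. Lengths are in m, angles in degrees, forces in N, time in s.
With the tool pointing down it reaches from about 0.25 to 0.725 m from the base axis. Payload 9.7 kg.
Tool frame: the origin (TCP) lies at the very end of the fingers, on their centre line; the grasp point (between the pads) lies 19 mm behind it; y points along the fingers, x is the direction in which the jaws open and shut, and the axes are right-handed (so a half turn about y gives the same grasp; the last joint's range is limited). The gripper opens to 85 mm and grips with 20 to 120 N. Pads are 22 mm wide; open, the fingers measure 114 mm over their backs; the gripper's body (76 mm by 85 mm) begins 54 mm behind the grasp point. The pads swing forward as they close: fully open they stand 13 mm farther back than shut.
Start: joints at [-71.333, 4.979, 10.078, 95.1, 0, 90], TCP at [0.176, -0.521, 0.197] pointing down, gripper open.
Joint ranges: [-179.16, 179.16], [-48.56, 103.87], [-65.8, 70.77], [-126.05, 130.52], [-82.76, 87.17], [-180, 180]. Speed limits (degrees/s): [127.2, 127.2, 147.25, 180, 180, 180].

## Interface

Orientations are given as [roll, pitch, yaw] about the fixed x, y, z axes, in that order (R = Rz(yaw) Ry(pitch) Rx(roll)).
In Python, from workcell import bot gives the robot as it stands.
- The arm moves only by the shell command python3 -m jog 'ROWS' [FORCE]. ROWS is JSON, a list of rows, each a list of 7 numbers: the closure, from 0 (fully open) to 1 (shut), then the shift along the world's x, y, z in units of 25 mm (1.0 is 25 mm), then the turn, a rotation vector about the world's x, y, z in units of 5 degrees (1.0 is 5 degrees). A call has 1 to 5 rows; each row is the pose to reach, as a shift and turn from the pose commanded when the call began; what a row does not reach only later rows make up. A row lasts 1/10 s, in which the tool goes at most 50 mm and 8.59 degrees, less where a joint would pass 70% of its speed; a pose out of reach is approached as far as the arm can. A call with a gripper value outside its range is refused whole. The fingers move at their own pace and stop on an object; FORCE is the grip in N (left out, the last holds). Time passes only in rows, so rows that repeat a pose let the fingers close. It gives the time, the measured TCP pose, the force and the opening at its end, in the units of the state.
- bot.get_obs(): the state, without advancing time (a new reading comes with each control period).
- bot.camera(name): name is "scene" or "top"; returns (picture, depth): 400x640x3 uint8, red, green, blue; 400x640 float32, m along the optical axis (not along the pixel's ray), 0 where there is no reading.
- bot.camera_model(name): a dict with "fx", "fy", "cx", "cy" (pixels), "rvec" (rotation vector, rad) and "tvec" (3), from world to camera coordinates, as OpenCV has them. Camera axes: x right, y down, z forward; pixel columns grow to the right and rows downward; lengths in m; the calibration is good to about 2 mm. A picture is of the moment at which its call begins. camera_model takes no time and is no camera call.
- bot.job_done(): hands the job in, once; it reports no verdict.
Trained networks look in the newest picture that a camera, given by its name, has taken for a name from the list of things; names that differ only in an ending like _2 or _b are one class to them, and where a whole thing is asked for, a point or a joint stands for the part that bears it (a point fixed in the world has none). Each returns a list of dicts, best first, with "conf" (0 to 1); they miss things now and then, are a little off and sometimes report something else, mostly with a low value. They report only what shows in the picture. A call takes as long as a camera call. They do not tell look-alikes from the thing itself.
- bot.regions_of(camera, label): "pixels" (400x640 bool, what is visible of it) and "point" ([row, column] in pixels, amid what is visible of it).
The state is a dict: "time": time; "q": joint angles; "qd": joint speeds; "joint_efforts": joint torques, N m; "ee_pos": TCP position; "tcp_rot": TCP orientation; "wrist_force": force on the tool from outside, world axes, zero at the start; "torque": the same for the moment, N m; "opening": finger opening in m.
Only numpy, scipy, OpenCV 4.12 (cv2) and the standard library are available. Lean on these libraries where they do the work, as an engineer would, in place of code of your own. Each camera call takes 0.05 s, during which the arm holds its last target. There are 200 camera calls.

## Working session

There is one attempt and no reset: what is moved stays moved. The work goes in short steps, Python scripts to look and compute and a shell command to move; the robot and the scene stay as the last step left them, time stands still between calls to the robot, and variables do not carry over. Pictures are saved under pics/ and viewed, about 8 in all and at most 12, crops included, and the job is handed in when it is done.

```bash
ls; mkdir -p pics
cat > h.py <<'E'
import numpy as np,cv2
from workcell import bot
def cam(n):
    p,d=bot.camera(n); m=bot.camera_model(n); return p,d,m
def pts(d,m,mask):
    r,c=np.nonzero(mask&(d>0)); z=d[r,c]
    P=np.stack([(c-m["cx"])/m["fx"]*z,(r-m["cy"])/m["fy"]*z,z],1)
    R=cv2.Rodrigues(np.array(m["rvec"],float))[0]
    return (P-np.array(m["tvec"]).ravel())@R
def save(n,p): cv2.imwrite("pics/"+n+".png",cv2.cvtColor(p,cv2.COLOR_RGB2BGR))
E
python3 - <<'E'
from h import *
print({k:v for k,v in bot.get_obs().items()})
im=[]
for n in ("scene","top"):
    p,d,m=cam(n); im.append(p)
    print(n,m)
    for l in ("unit","lid","lid_handle","collar_center","stand","rack","pulley","shaft_top"):
        for r in bot.regions_of(n,l)[:3]:
            X=pts(d,m,r["pixels"])
            if len(X)==0: continue
            print(l,round(r["conf"],2),np.round(r["point"]),len(X),"med",np.median(X,0).round(3),"lo",np.percentile(X,3,0).round(3),"hi",np.percentile(X,97,0).round(3))
save("a",im[0]);save("b",im[1])
E
```

```text
pics
{'time': 0.0, 'q': array([-7.13335003e+01,  5.01187354e+00,  1.00335064e+01,  9.51008497e+01,
       -4.82573038e-04,  8.99992419e+01]), 'qd': array([ 0.05221255,  0.00886178,  0.03691171, -0.01491354,  0.07968524,
       -0.05097609]), 'joint_efforts': array([-3.74383353e-04, -5.20395041e+01,  4.64799678e+01,  1.65563315e-02,
        1.00593145e-04,  3.81311656e-05]), 'ee_pos': array([ 0.17593681, -0.5207938 ,  0.19646721]), 'tcp_rot': array([-9.00004815e+01,  7.92168507e-02, -7.13327422e+01]), 'wrist_force': array([-0.20796288,  1.03907602, -0.03604083]), 'torque': array([ 0.04403808, -0.0428984 ,  0.01042583]), 'opening': 0.08525305939110074}
scene {'fx': 452.15488823813894, 'fy': 452.15488823813894, 'cx': 316.55882083165665, 'cy': 192.3517655157833, 'rvec': array([ 1.86547306,  1.90136454, -0.55872488]), 'tvec': array([ 0.14940908, -0.38303479,  1.51670874])}
unit 0.86 [203. 392.] 9983 med [0.575 0.045 0.134] lo [ 0.432 -0.07   0.021] hi [0.646 0.162 0.138]
lid 0.97 [194. 397.] 8274 med [0.553 0.048 0.134] lo [ 0.428 -0.067  0.099] hi [0.643 0.163 0.139]
lid_handle 0.84 [194
[... 1319 characters left out ...]
0.134] lo [ 0.425 -0.065  0.129] hi [0.633 0.162 0.139]
collar_center 0.67 [196. 406.] 193 med [ 0.546 -0.426  0.046] lo [ 0.524 -0.444  0.016] hi [ 0.569 -0.402  0.052]
collar_center 0.65 [198. 438.] 181 med [ 0.547 -0.53   0.03 ] lo [ 0.528 -0.549  0.002] hi [ 0.568 -0.508  0.036]
stand 0.53 [196. 399.] 166 med [ 0.549 -0.413  0.003] lo [ 0.519 -0.441 -0.001] hi [ 0.58  -0.395  0.02 ]
rack 0.7 [170. 342.] 661 med [ 0.621 -0.233  0.03 ] lo [ 0.576 -0.261  0.004] hi [ 0.672 -0.206  0.047]
rack 0.57 [196. 246.] 6769 med [0.526 0.05  0.134] lo [ 0.425 -0.063  0.13 ] hi [0.631 0.162 0.139]
pulley 0.82 [234. 351.] 314 med [ 0.433 -0.263  0.018] lo [ 0.408 -0.289 -0.002] hi [ 0.46  -0.236  0.031]
```

View pics/a.png

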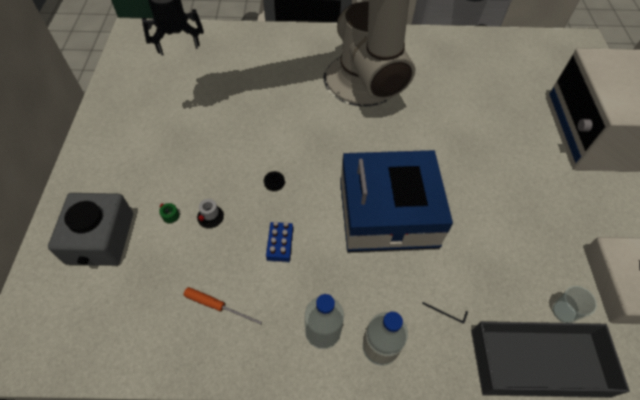

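View pics/b.png

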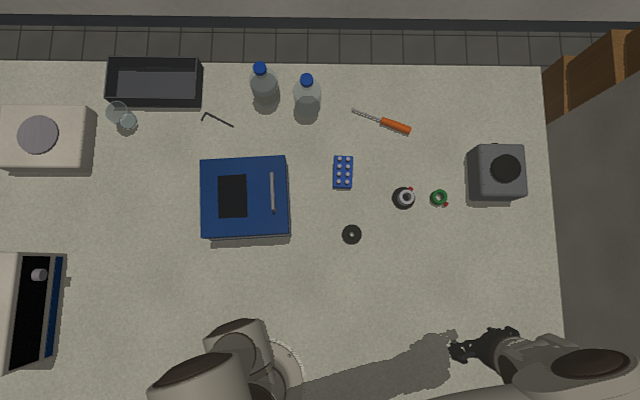

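Run:
```python
from h import *
from scipy.spatial.transform import Rotation as R
o=bot.get_obs(); print(R.from_euler('xyz',o['tcp_rot'],degrees=True).as_matrix().round(2))
for n in ("scene","top"):
    p,d,m=cam(n); X=pts(d,m,np.ones(d.shape,bool)); rgb=p[d>0].astype(int)
    box=(X[:,0]>.38)&(X[:,0]<.7)&(X[:,1]>-.12)&(X[:,1]<.22)
    top=X[box&(abs(X[:,2]-.134)<.006)]
    r=cv2.minAreaRect(top[:,:2].astype(np.float32)*1000); print(n,"lidtop",len(top),r, np.median(top,0))
    h=X[box&(X[:,2]>.160)&(X[:,2]<.195)]
    print("handle",len(h),h.mean(0) if len(h) else 0,h[:,2].max() if len(h) else 0)
    hb=h[h[:,2]>.172]
    if len(hb): 
        print(" bar mean",hb.mean(0),hb.min(0),hb.max(0)); u=np.linalg.svd(hb[:,:2]-hb[:,:2].mean(0))[2][0] if len(hb)<4000 else 0; print(u)
    red=(rgb[:,0]>140)&(rgb[:,1]<80)&(rgb[:,2]<80)
    c=(X[:,0]>.48)&(X[:,0]<.62)&(X[:,1]>-.47)&(X[:,1]<-.38)
    a=X[c&(X[:,2]>.045)&~red]; print("collar top",len(a),cv2.minEnclosingCircle(a[:,:2].astype(np.float32)),a[:,2].mean(),"red",X[c&red].mean(0) if (c&red).any() else 0,(c&red).sum())
    rb=box&red; print("unit red",rb.sum(),X[rb].mean(0) if rb.any() else 0)
```

```text
[[ 0.32  0.    0.95]
 [-0.95  0.    0.32]
 [ 0.   -1.    0.  ]]
scene lidtop 7146 ((529.5570678710938, 49.451271057128906), (224.42318725585938, 241.77670288085938), 3.8319125175476074) [0.54256215 0.05165233 0.13437547]
handle 175 [ 0.54112681 -0.03630762  0.18106493] 0.1891728024247739
 bar mean [ 0.53993877 -0.03623765  0.18275854] [ 0.48600066 -0.04311806  0.17352501] [ 0.58710113 -0.02915394  0.1891728 ]
[0.99766396 0.06831266]
collar top 158 ((0.5451728105545044, -0.42453378438949585), 0.024620719254016876) 0.04910913193405384 red 0 0
unit red 0 0
top lidtop 6644 ((530.1463012695312, 50.59507751464844), (220.96481323242188, 240.64556884765625), 3.8188765048980713) [0.52699836 0.05276666 0.13418784]
handle 144 [ 0.5352498  -0.03497184  0.18245124] 0.18841898512630045
 bar mean [ 0.53496987 -0.03493101  0.18283712] [ 0.48547494 -0.04262442  0.17688323] [ 0.58559531 -0.02713289  0.18841899]
[-0.99751278 -0.07048587]
collar top 116 ((0.5440099835395813, -0.42434898018836975), 0.022613758221268654) 0.048756623641844195 red 0 0
unit red 0 0
```

Both pictures agree. In the scene view the unit is at px (395,200) with its slot facing +x at (397,238), and the collar with its stand is at (208,211). The green look-alike is at (168,212), the pulley at (274,181) and the rack at (280,241). The unit's yaw is about 3.8° and its centre about (0.530, 0.050). The handle is measured at (0.536, -0.035), where the geometry says it should be.

```bash
python3 -m jog '[[0,4.4,6,4,0,0,-3],[0,4.4,6,4,0,0,-3],[0,4.4,6,4,0,0,-3],[0,4.4,6,4,0,0,-3],[0,4.4,6,4,0,0,-3]]' 40
python3 -m jog '[[0,5,7,0,0,0,0],[0,5,7,0,0,0,0],[0,5,7,0,0,0,0],[0,5,7,0,0,0,0],[0,5,7,0,0,0,0]]'
python3 -m jog '[[0,5,6.4,0,0,0,0],[0,5,6.4,0,0,0,0],[0,5,6.4,0,0,0,0],[0,5,6.4,0,0,0,0],[0,5,6.4,0,0,0,0]]'
```

```text
time: 1.5
ee_pos: [0.288, -0.3687, 0.3004]
tcp_rot: [-89.8, -0.2, -86.2]
wrist_force: [-0.9, -0.8, 0.8]
opening: 0.0854
time: 2.0
ee_pos: [0.4127, -0.1932, 0.2967]
tcp_rot: [-90.0, 0.0, -86.1]
wrist_force: [-0.1, -0.4, -0.3]
opening: 0.0852
time: 2.5
ee_pos: [0.5384, -0.0325, 0.2949]
tcp_rot: [-90.1, 0.1, -86.1]
wrist_force: [0.9, 0.3, 0.4]
opening: 0.0852
```

```bash
python3 -m jog '[[0,-0.1,-0.1,-2,0,0,0],[0,-0.1,-0.1,-4,0,0,0],[0,-0.1,-0.1,-5.4,0,0,0],[0,-0.1,-0.1,-5.4,0,0,0],[0,-0.1,-0.1,-5.4,0,0,0]]'
python3 -m jog '[[1,0,0,0,0,0,0],[1,0,0,0,0,0,0],[1,0,0,0,0,0,0],[1,0,0,0,0,0,0],[1,0,0,0,0,0,0]]' 40
python3 -m jog '[[1,0,0,0,0,0,0],[1,0,0,0,0,0,0],[1,0,0,0,0,0,0],[1,0,0,0,0,0,0],[1,0,0,0,0,0,0]]' 40
python3 - <<'E'
import numpy as np
from h import *
p,d,m=cam("scene"); save("c",p[120:280,290:500].repeat(3,0).repeat(3,1))
a=np.radians(3.82); y=np.array([-np.sin(a),np.cos(a)])
R=np.hypot(205,89);f=np.arctan2(89,205)
# target relative handle offsets in units
for t in range(0,101,10):
    th=np.radians(t); dy=205-R*np.cos(f+th); dz=R*np.sin(f+th)-89
    print(t,np.round([dy*y[0]/25,dy*y[1]/25,dz/25],2))
E
```

```text
time: 3.0
ee_pos: [0.5333, -0.0391, 0.1631]
tcp_rot: [-90.0, -0.0, -86.4]
wrist_force: [0.2, -0.4, 0.6]
opening: 0.0851
time: 3.5
ee_pos: [0.5337, -0.0386, 0.1625]
tcp_rot: [-90.0, -0.0, -86.3]
wrist_force: [0.6, -0.6, 0.6]
opening: 0.0122
time: 4.0
ee_pos: [0.5335, -0.0385, 0.1622]
tcp_rot: [-90.0, 0.0, -86.3]
wrist_force: [1.3, -0.2, -0.4]
opening: -0.0001
0 [-0.  0.  0.]
10 [-0.05  0.74  1.37]
20 [-0.11  1.71  2.59]
30 [-0.19  2.87  3.62]
40 [-0.28  4.2   4.44]
50 [-0.38  5.64  5.01]
60 [-0.48  7.17  5.32]
70 [-0.58  8.72  5.36]
80 [-0.69 10.26  5.13]
90 [-0.78 11.73  4.64]
100 [-0.87 13.1   3.9 ]
```

View pics/c.png

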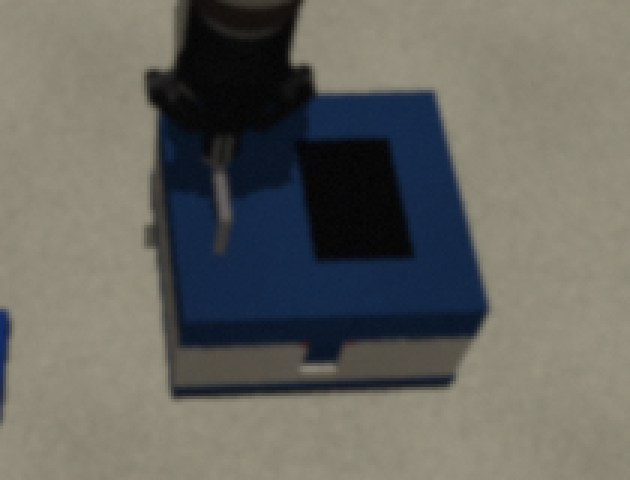

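The view shows the fingers at the near part of the bar, at px (215,150) in the crop, but shut completely, so the bar is not between the pads. I'll measure where the tips are relative to the bar.

Run:
```python
from h import *
for n in ("scene","top"):
    p,d,m=cam(n); X=pts(d,m,np.ones(d.shape,bool)); rgb=p[d>0].astype(int)
    b=(X[:,0]>.44)&(X[:,0]<.62)&(X[:,1]>-.075)&(X[:,1]<.005)&(X[:,2]>.145)&(X[:,2]<.23)
    print(n,b.sum())
    o=np.argsort(X[b][:,0]); 
    for x,c in list(zip(X[b][o],rgb[b][o]))[::max(1,b.sum()//45)]: print(x.round(3),c)
save("d",p[120:260,180:320].repeat(4,0).repeat(4,1))
```

```text
scene 210
[ 0.527 -0.052  0.217] [ 7 11 17]
[ 0.532 -0.051  0.208] [ 9 14 23]
[ 0.534 -0.037  0.184] [49 47 46]
[ 0.537 -0.025  0.204] [ 9 13 19]
[ 0.537 -0.038  0.184] [55 52 51]
[ 0.539 -0.049  0.206] [16 17 20]
[ 0.539 -0.029  0.214] [25 25 25]
[ 0.539 -0.044  0.203] [34 33 32]
[ 0.54  -0.027  0.219] [16 16 17]
[ 0.54  -0.038  0.184] [67 63 62]
[ 0.54  -0.044  0.223] [30 29 27]
[ 0.541 -0.029  0.209] [22 23 24]
[ 0.541 -0.025  0.217] [10 15 20]
[ 0.541 -0.043  0.217] [36 36 34]
[ 0.542 -0.047  0.206] [27 27 27]
[ 0.543 -0.049  0.226] [10 10 10]
[ 0.543 -0.047  0.227] [17 18 17]
[ 0.543 -0.042  0.204] [45 44 42]
[ 0.543 -0.033  0.209] [38 38 36]
[ 0.544 -0.039  0.216] [32 31 30]
[ 0.544 -0.042  0.228] [39 38 37]
[ 0.544 -0.043  0.209] [41 40 38]
[ 0.545 -0.042  0.222] [41 40 38]
[ 0.545 -0.032  0.215] [34 34 33]
[ 0.545 -0.037  0.203] [37 35 35]
[ 0.545 -0.033  0.183] [87 83 82]
[ 0.546 -0.032  0.22 ] [37 36 36]
[ 0.547 -0.037  0.217] [30 29 28]
[ 0.547 -0.036  0.186] [98 93 91]
[ 0.549 -0.038  0.184] [87 84 82]
[ 0.551 -0.038  0.184] [84 81 80]
[ 0.555 -0.031  0.181] [80 77 78]
[ 
[... 1792 characters left out ...]
2  0.179] [61 62 61]
[ 0.507 -0.035  0.184] [64 63 63]
[ 0.507 -0.037  0.184] [72 69 68]
[ 0.507 -0.032  0.183] [63 63 61]
[ 0.507 -0.04   0.181] [72 69 68]
[ 0.509 -0.038  0.189] [71 69 68]
[ 0.509 -0.035  0.186] [69 67 65]
[ 0.509 -0.04   0.184] [72 68 66]
[ 0.512 -0.035  0.184] [71 68 65]
[ 0.512 -0.04   0.183] [72 68 66]
[ 0.512 -0.037  0.183] [71 68 68]
[ 0.515 -0.037  0.186] [71 69 67]
[ 0.515 -0.034  0.183] [72 69 65]
[ 0.515 -0.039  0.18 ] [71 68 66]
[ 0.517 -0.037  0.186] [72 69 66]
[ 0.518 -0.04   0.184] [72 67 66]
[ 0.521 -0.037  0.182] [71 68 66]
[ 0.521 -0.039  0.18 ] [71 68 66]
[ 0.523 -0.037  0.185] [73 70 66]
[ 0.523 -0.039  0.182] [72 68 65]
[ 0.526 -0.039  0.181] [67 63 60]
```

View pics/d.png

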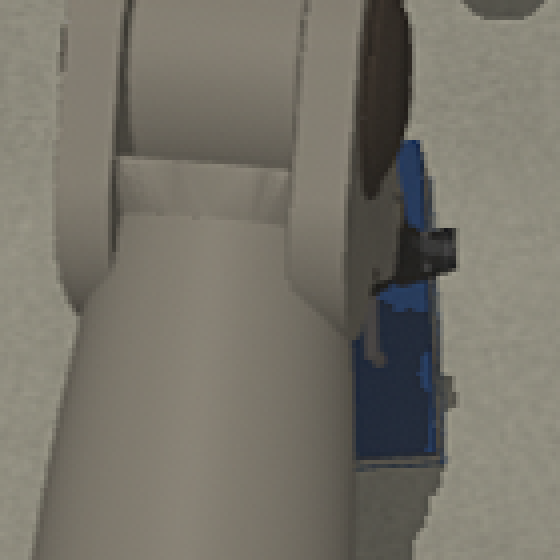

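Run:
```python
from h import *
m=bot.camera_model("scene"); K=np.array([[m["fx"],0,m["cx"]],[0,m["fy"],m["cy"]],[0,0,1]])
e=bot.get_obs()["ee_pos"]
q=np.array([e,e+[0,0,.019],e+[0,0,.04],e+[0,0,.073],[.586,-.032,.179],[.486,-.039,.179]])
uv=cv2.projectPoints(q,np.array(m["rvec"]),np.array(m["tvec"]),K,None)[0][:,0]; print(uv.round(1))
p,d,_=cam("scene"); s=p[145:205,335:395]
s=cv2.resize(np.clip(s.astype(float)*2.2,0,255).astype(np.uint8),None,fx=9,fy=9,interpolation=cv2.INTER_NEAREST)
for u,v in uv: cv2.circle(s,(int((u-335+.5)*9),int((v-145+.5)*9)),4,(255,0,0),1)
save("e",s)
```

```text
[[360.6 180. ]
 [361.4 175.4]
 [362.2 170.1]
 [363.7 161.5]
 [365.  194.5]
 [360.3 160.1]]
```

View pics/e.png

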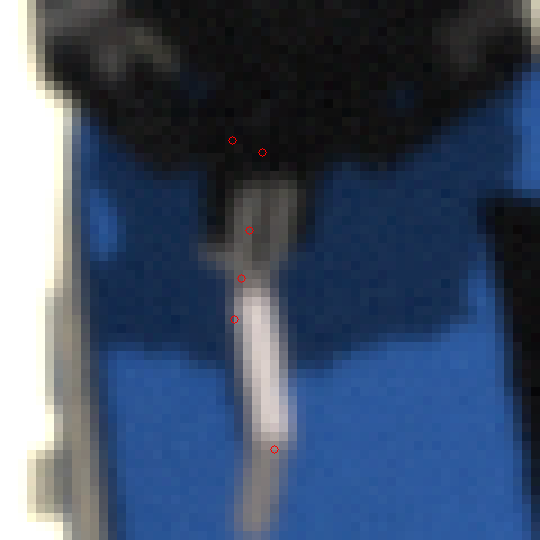

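The crop shows the shut fingertips ending near crop px (245,265), short of the predicted TCP at (235,320). The bar runs on uncovered below them, from (255,290) to (280,440). The real tips look higher than reported, so I'll lift clear and measure the tip height in depth.

```bash
python3 -m jog '[[1,0,0,1.5,0,0,0],[1,0,0,3,0,0,0],[1,0,0,3,0,0,0],[1,0,0,3,0,0,0],[1,0,0,3,0,0,0]]'
cat > tip.py <<'E'
from h import *
o=bot.get_obs(); e=o["ee_pos"]; print("ee",e.round(4),o["opening"].round(4) if hasattr(o["opening"],"round") else o["opening"])
p,d,m=cam("scene"); X=pts(d,m,np.ones(d.shape,bool))
b=(abs(X[:,0]-e[0])<.06)&(abs(X[:,1]-e[1])<.08)&(X[:,2]>.196)&(X[:,2]<e[2]+.12)
Z=X[b]; print(b.sum(),Z[:,2].min())
for z0 in np.arange(.19,.36,.005):
    s=Z[(Z[:,2]>=z0)&(Z[:,2]<z0+.005)]
    if len(s): print(round(z0,3),len(s),s.min(0).round(3),s.max(0).round(3))
E
python3 tip.py
```

```text
time: 4.7
ee_pos: [0.5334, -0.0385, 0.2362]
tcp_rot: [-90.1, 0.0, -86.3]
wrist_force: [0.2, -0.1, -1.3]
opening: 0.0003
ee [ 0.5334 -0.0385  0.2362] 0.0002507012508066251
719 0.27140984057779494
0.27 4 [ 0.539 -0.044  0.271] [ 0.543 -0.038  0.274]
0.275 18 [ 0.531 -0.051  0.275] [ 0.545 -0.027  0.28 ]
0.28 16 [ 0.531 -0.052  0.28 ] [ 0.546 -0.025  0.285]
0.285 16 [ 0.529 -0.052  0.286] [ 0.546 -0.026  0.289]
0.29 27 [ 0.529 -0.052  0.29 ] [ 0.547 -0.024  0.295]
0.295 17 [ 0.539 -0.051  0.295] [ 0.545 -0.025  0.3  ]
0.3 16 [ 0.535 -0.051  0.3  ] [ 0.545 -0.026  0.305]
0.305 17 [ 0.528 -0.054  0.305] [ 0.546 -0.027  0.31 ]
0.31 20 [ 0.528 -0.061  0.31 ] [ 0.548 -0.016  0.315]
0.315 54 [ 0.523 -0.068  0.315] [ 0.55  -0.005  0.32 ]
0.32 64 [ 0.522 -0.071  0.32 ] [ 0.549 -0.003  0.325]
0.325 102 [ 0.521 -0.075  0.325] [0.548 0.002 0.33 ]
0.33 45 [ 0.524 -0.079  0.33 ] [0.55  0.003 0.335]
0.335 60 [ 0.524 -0.084  0.335] [0.552 0.009 0.34 ]
0.34 74 [ 0.523 -0.089  0.34 ] [0.552 0.014 0.345]
0.345 68 [ 0.528 -0.091  0.345] [0.551 0.016 0.35 ]
0.35 77 [ 0.532 -0.098  0.35 ] [0.553 0.021 0.355]
0.355 24 [ 0.536 -0.094  0.355] [0.551 0.023 0.356]
```

The shut tips sit at z ≈ 0.272 while the reported TCP is at 0.236. The reported TCP is therefore about 36 mm beyond the real tips in z, with xy fine. I'll go deeper in stages and watch the force.

```bash
python3 -m jog '[[0,0.05,0.1,0,0,0,0],[0,0.05,0.1,0,0,0,0],[0,0.05,0.1,0,0,0,0],[0,0.05,0.1,0,0,0,0],[0,0.05,0.1,0,0,0,0]]' 40
python3 tip.py | head -12
python3 -m jog '[[0,0,0,-1,0,0,0],[0,0,0,-2,0,0,0],[0,0,0,-3,0,0,0],[0,0,0,-4,0,0,0],[0,0,0,-4,0,0,0]]'
python3 -m jog '[[1,0,0,0,0,0,0],[1,0,0,0,0,0,0],[1,0,0,0,0,0,0],[1,0,0,0,0,0,0],[1,0,0,0,0,0,0]]' 40
```

```text
time: 5.25
ee_pos: [0.5348, -0.0361, 0.2372]
tcp_rot: [-90.0, 0.0, -86.3]
wrist_force: [-1.0, -1.1, 0.3]
opening: 0.0725
ee [ 0.5348 -0.0361  0.2372] 0.0724896434481337
716 0.27963202333132253
0.275 1 [0.538 0.001 0.28 ] [0.538 0.001 0.28 ]
0.28 11 [ 0.535 -0.078  0.28 ] [0.549 0.007 0.285]
0.285 18 [ 0.526 -0.083  0.285] [0.549 0.015 0.29 ]
0.29 25 [ 0.522 -0.085  0.29 ] [0.549 0.012 0.295]
0.295 27 [ 0.526 -0.085  0.295] [0.548 0.014 0.3  ]
0.3 27 [ 0.527 -0.086  0.3  ] [0.549 0.015 0.305]
0.305 19 [ 0.525 -0.084  0.305] [0.551 0.014 0.31 ]
0.31 21 [ 0.536 -0.085  0.31 ] [0.549 0.014 0.314]
0.315 17 [ 0.531 -0.085  0.315] [0.549 0.012 0.32 ]
0.32 23 [ 0.537 -0.098  0.32 ] [0.551 0.032 0.325]
time: 5.8
ee_pos: [0.5331, -0.036, 0.134]
tcp_rot: [-90.3, 0.0, -86.3]
wrist_force: [0.0, 0.7, -1.4]
opening: 0.0855
time: 6.3
ee_pos: [0.535, -0.0361, 0.1377]
tcp_rot: [-90.0, -0.0, -86.3]
wrist_force: [0.4, -0.1, -0.4]
opening: 0.0123
```

```bash
python3 -m jog '[[0.6,0,0,0,0,0,0],[0.6,0,0,0,0,0,0],[0.6,0,0,-0.3,0,0,0],[0.6,0,0,-0.6,0,0,0],[0.6,0,0,-0.6,0,0,0]]' 40
python3 -m jog '[[1,0,0,0,0,0,0],[1,0,0,0,0,0,0],[1,0,0,0,0,0,0],[1,0,0,0,0,0,0],[1,0,0,0,0,0,0]]' 40
python3 -m jog '[[1,0,0,0,0,0,0],[1,0,0,0,0,0,0],[1,0,0,0,0,0,0]]' 40
```

```text
time: 6.8
ee_pos: [0.534, -0.036, 0.1205]
tcp_rot: [-90.1, 0.0, -86.3]
wrist_force: [-0.2, -0.7, -0.1]
opening: 0.0343
time: 7.3
ee_pos: [0.5348, -0.0364, 0.1223]
tcp_rot: [-90.0, -0.0, -86.4]
wrist_force: [-1.4, -5.3, 1.2]
opening: 0.0086
time: 7.6
ee_pos: [0.5348, -0.0364, 0.1223]
tcp_rot: [-90.0, -0.0, -86.3]
wrist_force: [-1.7, -5.0, 0.5]
opening: 0.0087
```

Gripped: the opening is 8.7 mm on the 10 mm bar. Next I'll work out the arc, with a tilt for clearance. The grip lies about 55 mm behind the reported TCP.

Run:
```python
import numpy as np
a=np.radians(3.82); y=np.array([-np.sin(a),np.cos(a),0]);x=np.array([np.cos(a),np.sin(a),0]);z=np.array([0,0,1])
R=np.hypot(205,89);f=np.arctan2(89,205)
def pos(t):
    th=np.radians(t); al=np.radians(min(30,max(0,(t-20)*.5)))
    return y*(205-R*np.cos(f+th))+z*(R*np.sin(f+th)-89)-55*(np.sin(al)*y+(np.cos(al)-1)*z), np.degrees(al)
for base in (0,40,80):
    p0,a0=pos(base)
    for t in range(base+8,base+41,8):
        p,al=pos(t); print(base,t,np.round((p-p0)/25,2),np.round(-(al-a0)/5*x,2))
```

```text
0 8 [-0.04  0.57  1.11] [-0. -0. -0.]
0 16 [-0.09  1.3   2.12] [-0. -0. -0.]
0 24 [-0.14  2.08  3.03] [-0.4  -0.03 -0.  ]
0 32 [-0.19  2.9   3.82] [-1.2  -0.08 -0.  ]
0 40 [-0.25  3.82  4.47] [-2.   -0.13 -0.  ]
40 48 [-0.07  1.    0.51] [-0.8  -0.05 -0.  ]
40 56 [-0.14  2.06  0.87] [-1.6  -0.11 -0.  ]
40 64 [-0.21  3.15  1.06] [-2.39 -0.16 -0.  ]
40 72 [-0.28  4.25  1.09] [-3.19 -0.21 -0.  ]
40 80 [-0.36  5.35  0.96] [-3.99 -0.27 -0.  ]
80 88 [-0.08  1.19 -0.37] [-0. -0. -0.]
80 96 [-0.15  2.31 -0.91] [-0. -0. -0.]
80 104 [-0.22  3.35 -1.6 ] [-0. -0. -0.]
80 112 [-0.29  4.28 -2.42] [-0. -0. -0.]
80 120 [-0.34  5.09 -3.37] [-0. -0. -0.]
```

```bash
python3 -m jog '[[1,-0.04,0.57,1.11,0,0,0],[1,-0.09,1.3,2.12,0,0,0],[1,-0.14,2.08,3.03,-0.4,-0.03,0],[1,-0.19,2.9,3.82,-1.2,-0.08,0],[1,-0.25,3.82,4.47,-2,-0.13,0]]'
python3 -m jog '[[1,0,0,0,0,0,0]]'
```

```text
time: 8.1
ee_pos: [0.5303, 0.0284, 0.2257]
tcp_rot: [-90.9, -7.4, -82.3]
wrist_force: [-5.8, 39.5, -61.6]
opening: 0.0084
time: 8.2
ee_pos: [0.5306, 0.0282, 0.2266]
tcp_rot: [-90.9, -7.5, -82.3]
wrist_force: [-7.5, 27.9, -42.0]
opening: 0.0082
```

The measured position lags the command by 31 mm and the force is large. I'll look before going on.

```bash
python3 -m jog '[[1,0,0,0,0,0,0],[1,0,0,0,0,0,0]]'
python3 - <<'E'
from h import *
o=bot.get_obs(); print(o["q"].round(1),o["qd"].round(1),o["joint_efforts"].round(1),o["torque"].round(2))
p,d,m=cam("scene"); save("f",cv2.resize(np.clip(p[60:270,300:520]*1.6,0,255).astype(np.uint8),None,fx=2.7,fy=2.7))
X=pts(d,m,np.ones(d.shape,bool)); rgb=p[d>0].astype(int)
b=(rgb[:,2]>1.4*rgb[:,0])&(rgb[:,2]>50)&(X[:,0]>.40)&(X[:,0]<.66)&(X[:,1]>-.1)&(X[:,1]<.25)&(X[:,2]>.06)
for z in np.arange(.06,.36,.03):
    s=X[b&(X[:,2]>z)&(X[:,2]<z+.03)]
    if len(s): print(round(z,2),len(s),s.min(0).round(3),s.max(0).round(3))
E
```

```text
time: 8.4
ee_pos: [0.5307, 0.0269, 0.2257]
tcp_rot: [-90.9, -7.5, -82.5]
wrist_force: [-4.9, 31.0, -42.6]
opening: 0.0081
[  7.4   3.8  11.7  98.8  -7.5 180. ] [-0.2 -0.1 -0.1 -0.1  0.2  0.1] [-15.5 -72.8  68.   -0.  -10.3  -0.4] [ 7.23  0.98 -0.6 ]
0.09 2 [0.63  0.169 0.099] [0.63  0.181 0.109]
0.12 754 [0.412 0.148 0.124] [0.633 0.195 0.15 ]
0.15 381 [0.484 0.102 0.15 ] [0.637 0.159 0.18 ]
0.18 593 [ 0.527 -0.04   0.18 ] [0.64  0.109 0.21 ]
0.21 1687 [ 0.422 -0.044  0.21 ] [0.645 0.055 0.24 ]
0.24 468 [ 0.424 -0.03   0.24 ] [ 0.643 -0.     0.25 ]
```

View pics/f.png

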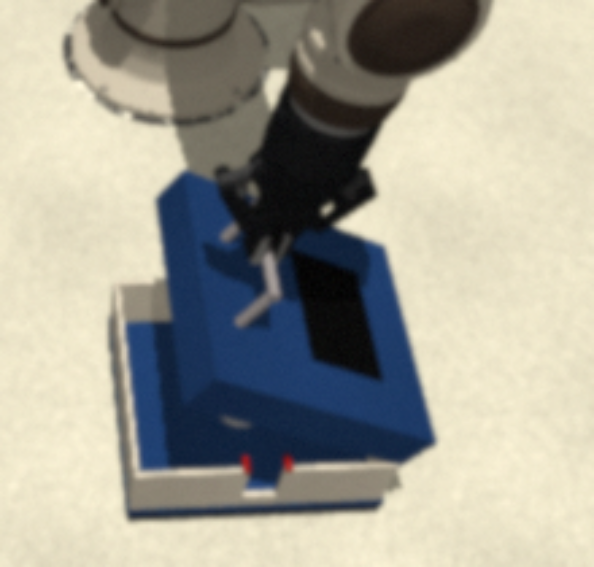

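The lid is about 30° open and the bar is still held (crop px (270,270)), but joint 6 sits at its 180° limit. That caused the shortfall. I'll lower the lid, release, turn the tool half a turn to the equivalent grasp, and regrasp.

```bash
python3 -m jog '[[1,0.06,-0.92,-0.65,0.8,0.05,0],[1,0.11,-1.74,-1.44,1.6,0.1,0],[1,0.16,-2.52,-2.35,2,0.13,0],[1,0.21,-3.25,-3.36,2,0.13,0],[1,0.25,-3.82,-4.47,2,0.13,0]]'
python3 -m jog '[[1,0,0,0,0,0,0],[1,0,0,0,0,0,0],[0,0,0,0,0,0,0],[0,0,0,0,0,0,0],[0,0,0,0,0,0,0]]'
python3 -m jog '[[0,0,0,1,0,0,0],[0,0,0,2.4,0,0,0],[0,0,0,2.4,0,0,0],[0,0,0,2.4,0,0,0]]'
python3 -m jog '[[0,0,0,0,0,0,8],[0,0,0,0,0,0,8],[0,0,0,0,0,0,8],[0,0,0,0,0,0,8],[0,0,0,0,0,0,8]]'
python3 -m jog '[[0,0,0,0,0,0,8],[0,0,0,0,0,0,8],[0,0,0,0,0,0,8],[0,0,0,0,0,0,8],[0,0,0,0,0,0,8]]'
python3 -m jog '[[0,0,0,0,0,0,8],[0,0,0,0,0,0,8],[0,0,0,0,0,0,8],[0,0,0,0,0,0,8],[0,0,0,0,0,0,8]]'
python3 -m jog '[[0,0,0,0,0,0,8],[0,0,0,0,0,0,8],[0,0,0,0,0,0,8],[0,0,0,0,0,0,8],[0,0,0,0,0,0,8]]'
python3 -m jog '[[0,0,0,0,0,0,4],[0,0,0,0,0,0,4],[0,0,0,0,0,0,4],[0,0,0,0,0,0,4],[0,0,0,0,0,0,4]]'
python3 -c "
from h import *
print(bot.get_obs()['q'].round(1))"
```

```text
time: 8.95
ee_pos: [0.5405, -0.0761, 0.1213]
tcp_rot: [-89.4, 1.8, -82.9]
wrist_force: [-0.7, 0.9, 0.4]
opening: -0.0
time: 9.45
ee_pos: [0.5407, -0.0748, 0.123]
tcp_rot: [-89.3, 1.7, -82.8]
wrist_force: [1.3, -0.6, -0.6]
opening: 0.0432
time: 9.85
ee_pos: [0.5408, -0.0752, 0.1831]
tcp_rot: [-89.3, 1.7, -82.8]
wrist_force: [-0.0, 0.2, -1.2]
opening: 0.0853
time: 10.35
ee_pos: [0.5398, -0.0751, 0.1808]
tcp_rot: [-89.5, 1.8, -42.5]
wrist_force: [-1.1, 0.3, -0.4]
opening: 0.0855
time: 10.85
ee_pos: [0.5398, -0.0751, 0.1808]
tcp_rot: [-89.4, 1.8, -2.5]
wrist_force: [-0.3, 0.2, -0.6]
opening: 0.0853
time: 11.35
ee_pos: [0.5398, -0.0751, 0.1808]
tcp_rot: [-89.4, 1.8, 37.5]
wrist_force: [-0.9, -0.4, 0.0]
opening: 0.0854
time: 11.85
ee_pos: [0.5398, -0.0751, 0.1808]
tcp_rot: [-89.4, 1.7, 77.5]
wrist_force: [-0.2, -0.7, -1.0]
opening: 0.0856
time: 12.35
ee_pos: [0.54, -0.0752, 0.1813]
tcp_rot: [-89.4, 1.7, 97.0]
wrist_force: [0.1, 0.3, -0.1]
opening: 0.0852
[ -6.9   4.2   7.4  93.4  -1.8 -13.9]
```

```bash
cat > corr.py <<'E'
from h import *
import sys
from scipy.spatial.transform import Rotation as R
def corr(t,yaw,roll=-90):
    o=bot.get_obs(); r=R.from_euler('xyz',[roll,0,yaw],degrees=True)*R.from_euler('xyz',o['tcp_rot'],degrees=True).inv()
    print("shift",((np.array(t)-o['ee_pos'])/.025).round(2),"turn",(np.degrees(r.as_rotvec())/5).round(2))
if len(sys.argv)>4: corr([float(v) for v in sys.argv[1:4]],float(sys.argv[4]))
E
python3 - <<'E'
from corr import *
corr([.5350,-.036,.1813],93.8)
p,d,m=cam("scene"); X=pts(d,m,np.ones(d.shape,bool))
b=(X[:,0]>.48)&(X[:,0]<.6)&(X[:,1]>-.06)&(X[:,1]<-.015)
s=X[b&(X[:,2]>.174)&(X[:,2]<.192)]; print(len(s),s.mean(0),s.min(0),s.max(0))
s=X[b&(X[:,2]>.12)&(X[:,2]<.15)]; print(len(s),np.median(s,0))
E
```

```text
shift [-0.2   1.57  0.  ] turn [ 0.35 -0.09 -0.65]
153 [ 0.53875257 -0.03639258  0.1832327 ] [ 0.48541198 -0.04332788  0.17449197] [ 0.58726855 -0.02901404  0.18822061]
608 [ 0.54702443 -0.04169707  0.13429287]
```

```bash
python3 -m jog '[[0,-0.2,1.57,0,0.35,-0.09,-0.65],[0,-0.2,1.57,0,0.35,-0.09,-0.65],[0,-0.2,1.57,-1,0.35,-0.09,-0.65],[0,-0.2,1.57,-2.4,0.35,-0.09,-0.65],[0,-0.2,1.57,-2.4,0.35,-0.09,-0.65]]'
python3 -m jog '[[1,0,0,0,0,0,0],[1,0,0,0,0,0,0],[1,0,0,0,0,0,0],[1,0,0,0,0,0,0],[1,0,0,0,0,0,0]]' 60
python3 -m jog '[[1,0,0,0,0,0,0],[1,0,0,0,0,0,0]]' 
python3 -m jog '[[1,-0.04,0.57,1.11,0,0,0],[1,-0.09,1.3,2.12,0,0,0],[1,-0.14,2.08,3.03,-0.4,-0.03,0],[1,-0.19,2.9,3.82,-1.2,-0.08,0],[1,-0.25,3.82,4.47,-2,-0.13,0]]'
python3 -m jog '[[1,0,0,0,0,0,0]]'
python3 -c "
from h import *
print(bot.get_obs()['q'].round(1))"
```

```text
time: 12.9
ee_pos: [0.5329, -0.0361, 0.1175]
tcp_rot: [-89.7, -0.0, 93.8]
wrist_force: [-0.5, -1.1, 0.2]
opening: 0.0849
time: 13.4
ee_pos: [0.5355, -0.0361, 0.1226]
tcp_rot: [-90.1, 0.0, 93.9]
wrist_force: [-0.5, -0.0, -1.4]
opening: 0.0124
time: 13.6
ee_pos: [0.5356, -0.0365, 0.1226]
tcp_rot: [-90.1, 0.1, 93.9]
wrist_force: [-1.0, -2.4, 5.0]
opening: 0.0081
time: 14.1
ee_pos: [0.5293, 0.058, 0.2362]
tcp_rot: [-90.2, 10.4, 93.7]
wrist_force: [0.6, -8.7, 8.1]
opening: 0.008
time: 14.2
ee_pos: [0.5292, 0.0609, 0.2377]
tcp_rot: [-90.3, 10.3, 94.0]
wrist_force: [-4.1, -11.4, 18.8]
opening: 0.0081
[ 12.7   4.5  13.6 100.3 -10.3   8.8]
```

```bash
python3 -m jog '[[1,-0.07,1,0.51,-0.8,-0.05,0],[1,-0.14,2.06,0.87,-1.6,-0.11,0],[1,-0.21,3.15,1.06,-2.39,-0.16,0],[1,-0.28,4.25,1.09,-3.19,-0.21,0],[1,-0.36,5.35,0.96,-3.99,-0.27,0]]'
python3 -m jog '[[1,-0.04,0.6,-0.15,0,0,0],[1,-0.08,1.19,-0.37,0,0,0],[1,-0.11,1.75,-0.6,0,0,0],[1,-0.11,1.75,-0.6,0,0,0]]'
python3 - <<'E'
from h import *
o=bot.get_obs(); print(o["q"].round(1),o["wrist_force"].round(1))
p,d,m=cam("scene"); save("g",cv2.resize(np.clip(p[40:270,280:520]*1.6,0,255).astype(np.uint8),None,fx=2.5,fy=2.5))
E
```

```text
time: 14.7
ee_pos: [0.5202, 0.1941, 0.2607]
tcp_rot: [-90.4, 30.1, 93.7]
wrist_force: [5.6, -1.4, 2.1]
opening: 0.0079
time: 15.1
ee_pos: [0.5163, 0.239, 0.2419]
tcp_rot: [-89.9, 30.0, 94.0]
wrist_force: [-5.6, 1.8, 5.0]
opening: 0.0077
[ 38.2  25.6  34.5 117.  -24.4  38.1] [-5.6  1.8  5. ]
```

View pics/g.png

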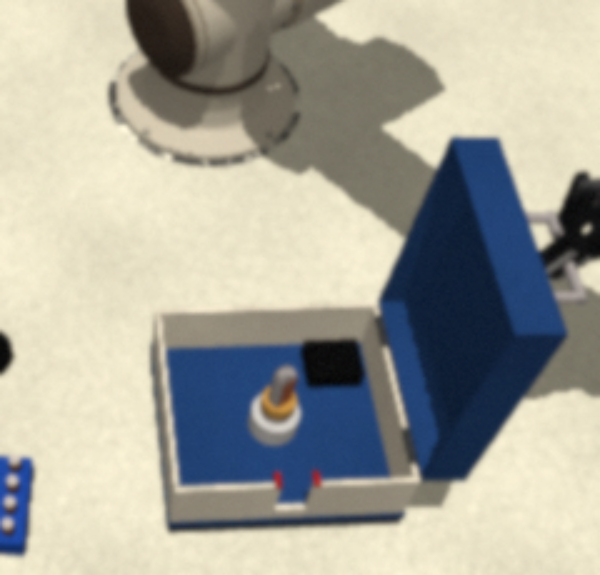

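The view shows the lid near 92°, still held at the right. The shaft is exposed at px (285,390) with its copper flat towards +y. I'll carry the lid close to its stop, then release and withdraw along the tool axis.

```bash
python3 -m jog '[[1,-0.03,0.4,-0.2,0,0,0],[1,-0.06,0.9,-0.5,0,0,0],[1,-0.06,0.9,-0.5,0,0,0]]'
python3 -m jog '[[0.6,0,0,0,0,0,0],[0.6,0,0,0,0,0,0],[0.6,0,0,0,0,0,0],[0.6,0,0,0,0,0,0],[0.6,0,0,0,0,0,0]]'
python3 -m jog '[[0.6,-0.05,0.8,1.39,0,0,0],[0.6,-0.1,1.6,2.77,0,0,0],[0.6,-0.1,1.6,2.77,0,0,0],[0.6,-0.1,1.6,5,0,0,0],[0.6,-0.1,1.6,5,0,0,0]]'
python3 - <<'E'
from h import *
p,d,m=cam("scene"); X=pts(d,m,np.ones(d.shape,bool)); rgb=p[d>0].astype(int)
u=X-[.530,.050,0]; a=np.radians(3.82); uy=-np.sin(a)*u[:,0]+np.cos(a)*u[:,1]; ux=np.cos(a)*u[:,0]+np.sin(a)*u[:,1]
bl=(rgb[:,2]>1.3*rgb[:,0])&(abs(ux)<.11)&(uy>.05)&(uy<.3)&(X[:,2]>.1)
print(bl.sum(),X[bl][:,2].max())
# inside rim edges & top edge
for z in np.arange(.1,.35,.03):
    s=bl&(X[:,2]>z)&(X[:,2]<z+.03)
    if s.any(): print(round(z+.015,3),s.sum(),uy[s].min().round(3),np.median(uy[s]).round(3),uy[s].max().round(3))
for n in("scene","top"):
    if n=="top": p,d,m=cam(n)
    for l in("shaft_top","shaft_flat","bush_top"):
        for r in bot.regions_of(n,l)[:2]:
            x=pts(d,m,r["pixels"]); 
            if len(x): print(n,l,round(r["conf"],2),np.round(r["point"]),len(x),np.median(x,0).round(4),x.min(0).round(3),x.max(0).round(3))
save("hh",cv2.resize(np.clip(p[120:280,180:340]*1.6,0,255).astype(np.uint8),None,fx=3.5,fy=3.5))
E
```

```text
time: 15.45
ee_pos: [0.515, 0.2609, 0.2288]
tcp_rot: [-89.9, 30.0, 94.0]
wrist_force: [-3.1, 0.9, 0.6]
opening: 0.0076
time: 15.95
ee_pos: [0.5158, 0.2592, 0.2303]
tcp_rot: [-90.0, 30.0, 93.8]
wrist_force: [0.4, 1.2, -0.0]
opening: 0.0341
time: 16.45
ee_pos: [0.5055, 0.2838, 0.3315]
tcp_rot: [-92.0, 28.7, 93.8]
wrist_force: [-1.1, -0.1, 0.7]
opening: 0.0342
5833 0.5133536698991719
0.115 596 0.121 0.163 0.169
0.145 627 0.125 0.168 0.175
0.175 676 0.133 0.174 0.18
0.205 733 0.136 0.179 0.185
0.235 778 0.142 0.185 0.19
0.265 596 0.148 0.189 0.194
0.295 216 0.154 0.169 0.199
0.325 1563 0.157 0.181 0.206
scene shaft_top 0.68 [209. 209.] 345 [ 0.5523 -0.4266  0.0425] [ 0.505 -0.458 -0.006] [ 0.578 -0.403  0.054]
scene shaft_top 0.44 [198. 390.] 130 [0.536  0.0457 0.1096] [0.522 0.037 0.074] [0.545 0.059 0.127]
top shaft_top 0.66 [199. 247.] 77 [0.5266 0.0459 0.1184] [0.518 0.038 0.051] [0.548 0.068 0.128]
top shaft_top 0.41 [200. 400.] 213 [ 0.5422 -0.4128  0.0021] [ 0.512 -0.455 -0.005] [ 0.583 -0.391  0.051]
top shaft_flat 0.63 [198. 246.] 68 [0.5265 0.0457 0.1189] [0.518 0.038 0.078] [0.539 0.061 0.128]
top bush_top 0.51 [204. 248.] 45 [0.5188 0.0421 0.0749] [0.512 0.033 0.053] [0.538 0.062 0.083]
```

View pics/hh.png

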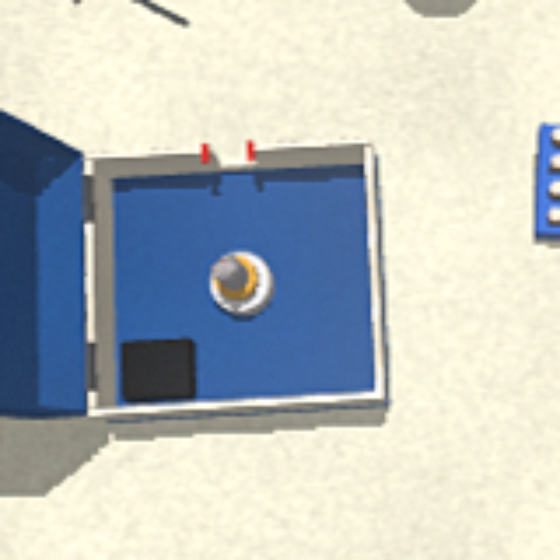

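The lid's slope is about 99.8°, so it rests on its stop. In the top crop the shaft stands at px (235,278) and the slot is between the red marks at (228,152). Next I'll measure the axis and the flat's direction.

```bash
cat > flat.py <<'E'
from h import *
def flat(show=True):
    a=np.radians(3.82)
    for n in ("scene","top"):
        p,d,m=cam(n); X=pts(d,m,np.ones(d.shape,bool)); rgb=p[d>0].astype(float)
        near=(np.hypot(X[:,0]-.53,X[:,1]-.05)<.03)
        t=X[near&(X[:,2]>.119)]; print(n,"top pts",len(t),t.mean(0).round(4) if len(t) else 0, cv2.minEnclosingCircle(t[:,:2].astype(np.float32)) if len(t) else 0)
        s=near&(X[:,2]>.082)&(X[:,2]<.117)
        ratio=rgb[:,0]/(rgb[:,2]+1)
        cp=s&(ratio>1.35)
        q=X[cp]; print(" side",s.sum(),"copper",cp.sum())
        if cp.sum()>5:
            c=q.mean(0); u,w,v=np.linalg.svd(q-c); nrm=v[2]; nrm=nrm*np.sign(nrm[0]*(c[0]-.53)+nrm[1]*(c[1]-.05))
            print("  mean",c.round(4),"dir",np.degrees(np.arctan2(c[1]-.05,c[0]-.53)).round(1),"plane normal",nrm.round(2),np.degrees(np.arctan2(nrm[1],nrm[0])).round(1),w.round(4))
            print("  xy line fit",cv2.fitLine(q[:,:2].astype(np.float32),cv2.DIST_HUBER,0,.01,.01).ravel().round(3))
        if show:
            for z in(.09,.1,.11):
                k=s&(abs(X[:,2]-z)<.005); o=np.argsort(X[k][:,1])
                print(z,[(tuple((1000*x[:2]).round().astype(int)),round(float(r),2)) for x,r in zip(X[k][o],ratio[k][o])][::3])
flat()
E
python3 flat.py
```

```text
scene top pts 45 [0.5314 0.0469 0.1224] ((0.5316494703292847, 0.045989036560058594), 0.010267439298331738)
 side 72 copper 32
  mean [0.5368 0.0504 0.0982] dir 3.0 plane normal [ 0.97  0.23 -0.1 ] 13.4 [0.0531 0.0349 0.0192]
  xy line fit [ 0.602 -0.798  0.537  0.053]
0.09 [((np.int64(534), np.int64(38)), 1.34), ((np.int64(540), np.int64(40)), 1.12), ((np.int64(539), np.int64(42)), 1.07), ((np.int64(541), np.int64(45)), 1.2), ((np.int64(542), np.int64(47)), 1.62), ((np.int64(537), np.int64(53)), 2.61), ((np.int64(532), np.int64(58)), 2.17)]
0.1 [((np.int64(531), np.int64(37)), 1.05), ((np.int64(535), np.int64(39)), 1.12), ((np.int64(538), np.int64(41)), 1.1), ((np.int64(539), np.int64(43)), 1.1), ((np.int64(541), np.int64(46)), 1.43), ((np.int64(538), np.int64(51)), 2.42), ((np.int64(536), np.int64(56)), 2.04)]
0.11 [((np.int64(534), np.int64(37)), 0.87), ((np.int64(533), np.int64(38)), 0.93), ((np.int64(542), np.int64(42)), 1.1), ((np.int64(539), np.int64(44)), 1.14), ((np.int64(542), np.int64(47)), 1.64), ((np.int64(537), np.int64(52)), 2.03), ((np.int64(535), np.int64(56)), 2.07), ((np.int64(532), np.int64(58)), 1.44)]
top top pts 37 [0.5289 0.0489 0.1228] ((0.5298861861228943, 0.04915830120444298), 0.010788637213408947)
 side 31 copper 3
0.09 [((np.int64(524), np.int64(40)), 0.87), ((np.int64(520), np.int64(45)), 0.96)]
0.1 [((np.int64(531), np.int64(38)), 0.86), ((np.int64(525), np.int64(40)), 0.98), ((np.int64(519), np.int64(54)), 1.62)]
0.11 [((np.int64(531), np.int64(39)), 0.91), ((np.int64(535), np.int64(40)), 1.03), ((np.int64(520), np.int64(44)), 0.99), ((np.int64(518), np.int64(51)), 1.08)]
```

The axis is at about (0.530, 0.049) and the flat's normal at about 40° world azimuth, roughly 36° off the slot, which is inside the stated range. I'll untilt and come over the shaft.

```bash
python3 -m jog '[[0.6,0,0,0,6,0.4,0],[0.6,0,0,0,6,0.4,0],[0.6,0,0,0,6,0.4,0],[0.6,0,0,0,6,0.4,0],[0.6,0,0,0.6,6,0.4,0]]'
python3 -m jog '[[0.6,0.3,-5,0.5,0,0,-5],[0.6,0.3,-5,0.5,0,0,-5],[0.6,0.3,-5,0.5,0,0,-5],[0.6,0.3,-5,0.5,0,0,-5],[0.6,0.3,-5,0.5,0,0,-5]]'
python3 corr.py .5288 .0477 .18 40
```

```text
time: 17.45
ee_pos: [0.5049, 0.2818, 0.3428]
tcp_rot: [-91.7, -1.2, 93.7]
wrist_force: [-1.1, -1.3, 0.2]
opening: 0.0341
time: 17.95
ee_pos: [0.5131, 0.1589, 0.3559]
tcp_rot: [-91.7, -1.2, 68.9]
wrist_force: [-0.5, 0.2, -1.0]
opening: 0.0344
shift [ 0.63 -4.45 -7.04] turn [ 0.02  0.42 -5.77]
```

```bash
python3 -m jog '[[0.2,0.63,-4.45,0,0.02,0.42,-5.8],[0.2,0.63,-4.45,0,0.02,0.42,-5.8],[0.2,0.63,-4.45,0,0.02,0.42,-5.8],[0.2,0.63,-4.45,0,0.02,0.42,-5.8],[0.2,0.63,-4.45,0,0.02,0.42,-5.8]]'
python3 -m jog '[[0.2,0,0,-7,0,0,0],[0.2,0,0,-7,0,0,0],[0.2,0,0,-7,0,0,0],[0.2,0,0,-7,0,0,0],[0.2,0,0,-7,0,0,0]]'
python3 corr.py .5288 .0477 .05 40
python3 flat.py | grep -v "^0"
```

```text
time: 18.45
ee_pos: [0.5292, 0.0485, 0.3551]
tcp_rot: [-89.9, 0.0, 39.9]
wrist_force: [0.3, -0.4, 0.1]
opening: 0.0681
time: 18.95
ee_pos: [0.5268, 0.049, 0.1769]
tcp_rot: [-89.8, 0.3, 40.1]
wrist_force: [0.5, 0.3, 0.2]
opening: 0.0685
shift [ 0.08 -0.05 -5.08] turn [ 0.   -0.07 -0.02]
scene top pts 311 [0.5439 0.0471 0.29  ] ((0.5324457287788391, 0.048495348542928696), 0.02959403768181801)
 side 79 copper 36
  mean [0.5363 0.0521 0.0988] dir 18.0 plane normal [ 0.93  0.36 -0.03] 21.0 [0.0617 0.0335 0.0155]
  xy line fit [ 0.586 -0.81   0.536  0.054]
top top pts 1530 [0.5276 0.0496 0.685 ] ((0.5299721956253052, 0.05000930279493332), 0.030056802555918694)
 side 11 copper 0
```

```bash
python3 -m jog '[[0.2,0,-0.03,-1.5,0,0,0],[0.2,0,-0.03,-3,0,0,0],[0.2,0,-0.03,-3,0,0,0],[0.2,0,-0.03,-3,0,0,0]]'
python3 -m jog '[[0.2,0,0,-0.8,0,0,0],[0.2,0,0,-1.6,0,0,0],[0.2,0,0,-2.2,0,0,0],[0.2,0,0,-2.2,0,0,0]]'
python3 -m jog '[[1,0,0,0,0,0,0],[1,0,0,0,0,0,0],[1,0,0,0,0,0,0],[1,0,0,0,0,0,0],[1,0,0,0,0,0,0]]' 40
python3 -m jog '[[1,0,0,0,0,0,0],[1,0,0,0,0,0,0]]' 40
```

```text
time: 19.45
ee_pos: [0.5296, 0.0476, 0.1083]
tcp_rot: [-90.1, -0.1, 39.9]
wrist_force: [0.3, -0.0, 0.7]
opening: 0.0681
time: 19.85
ee_pos: [0.529, 0.0473, 0.0512]
tcp_rot: [-90.0, -0.0, 39.9]
wrist_force: [0.5, 0.0, -0.1]
opening: 0.0682
time: 20.35
ee_pos: [0.5288, 0.0468, 0.0521]
tcp_rot: [-90.1, -0.0, 39.8]
wrist_force: [-4.1, -2.5, 5.8]
opening: 0.0188
time: 20.55
ee_pos: [0.5288, 0.0468, 0.0521]
tcp_rot: [-90.1, -0.0, 39.8]
wrist_force: [-3.7, -2.8, 5.8]
opening: 0.0192
```

```bash
python3 -m jog '[[1,0,0.01,0,0,0,-1.4],[1,-0.01,0.02,0,0,0,-2.8],[1,-0.01,0.03,0,0,0,-4.2],[1,-0.02,0.04,0,0,0,-5.6],[1,-0.02,0.05,0,0,0,-7.2]]'
python3 -m jog '[[1,0,0,0,0,0,0],[1,0,0,0,0,0,0],[1,0,0,0,0,0,0],[1,0,0,0,0,0,0]]'
python3 flat.py
```

```text
time: 21.05
ee_pos: [0.528, 0.0477, 0.0521]
tcp_rot: [-90.1, -0.0, 3.5]
wrist_force: [-4.7, -4.4, 7.7]
opening: 0.019
time: 21.45
ee_pos: [0.5281, 0.0477, 0.0521]
tcp_rot: [-90.1, -0.0, 3.8]
wrist_force: [-5.7, -3.6, 6.9]
opening: 0.0187
scene top pts 880 [0.5383 0.0486 0.482 ] ((0.5299875140190125, 0.04999159276485443), 0.030075231567025185)
 side 57 copper 12
  mean [0.5472 0.0484 0.0961] dir -5.4 plane normal [ 0.72  0.04 -0.69] 2.9 [0.0357 0.0196 0.0076]
  xy line fit [0.733 0.68  0.546 0.047]
0.09 [((np.int64(516), np.int64(37)), 0.55), ((np.int64(534), np.int64(38)), 1.21), ((np.int64(545), np.int64(39)), 1.21), ((np.int64(544), np.int64(42)), 1.1)]
0.1 [((np.int64(516), np.int64(36)), 0.6), ((np.int64(528), np.int64(38)), 1.05), ((np.int64(539), np.int64(38)), 1.07), ((np.int64(544), np.int64(40)), 1.05), ((np.int64(550), np.int64(43)), 1.17), ((np.int64(554), np.int64(44)), 1.75), ((np.int64(550), np.int64(51)), 1.93), ((np.int64(551), np.int64(55)), 1.79)]
0.11 [((np.int64(520), np.int64(36)), 0.69), ((np.int64(514), np.int64(37)), 0.72), ((np.int64(532), np.int64(38)), 1.0), ((np.int64(518), np.int64(38)), 0.86), ((np.int64(520), np.int64(39)), 1.0), ((np.int64(545), np.int64(42)), 1.03)]
top top pts 987 [0.5278 0.0496 0.5553] ((0.5300238132476807, 0.05003849044442177), 0.030005890876054764)
 side 13 copper 1
0.09 [((np.int64(527), np.int64(40)), 0.97), ((np.int64(506), np.int64(47)), 1.04)]
0.1 [((np.int64(517), np.int64(38)), 0.88), ((np.int64(523), np.int64(41)), 0.95)]
0.11 [((np.int64(517), np.int64(38)), 0.97)]
```

Turned with the pinch held. I'll release, lift and check the flat.

```bash
python3 -m jog '[[0.2,0,0,0,0,0,0],[0.2,0,0,0,0,0,0],[0.2,0,0,0,0,0,0],[0.2,0,0,0,0,0,0]]'
python3 -m jog '[[0.2,0,0,2,0,0,0],[0.2,0,0,4,0,0,0],[0.2,0,0,6,0,0,0],[0.2,0,0,8,0,0,0],[0.2,0,0,8,0,0,0]]'
python3 flat.py
python3 - <<'E'
from h import *
p,d,m=cam("scene"); r0,c0=150,330; save("i",cv2.resize(np.clip(p[r0:r0+110,c0:c0+120]*1.8,0,255).astype(np.uint8),None,fx=5,fy=5))
E
```

```text
time: 21.95
ee_pos: [0.5284, 0.0486, 0.0509]
tcp_rot: [-90.0, -0.0, 3.9]
wrist_force: [0.5, -0.2, 0.6]
opening: 0.0685
time: 22.45
ee_pos: [0.5301, 0.0488, 0.2583]
tcp_rot: [-90.0, -0.6, 3.9]
wrist_force: [0.3, 0.1, -1.0]
opening: 0.0681
scene top pts 253 [0.546  0.0444 0.368 ] ((0.5309234857559204, 0.049658119678497314), 0.029256125912070274)
 side 79 copper 63
  mean [0.5374 0.0475 0.0983] dir -18.7 plane normal [ 1.   -0.04 -0.04] -2.1 [0.0818 0.0487 0.014 ]
  xy line fit [ 0.06  -0.998  0.538  0.049]
0.09 [((np.int64(533), np.int64(37)), 1.47), ((np.int64(534), np.int64(39)), 1.42), ((np.int64(539), np.int64(41)), 1.97), ((np.int64(539), np.int64(45)), 2.71), ((np.int64(539), np.int64(50)), 2.83), ((np.int64(538), np.int64(53)), 2.86), ((np.int64(539), np.int64(57)), 2.19)]
0.1 [((np.int64(533), np.int64(37)), 1.45), ((np.int64(537), np.int64(39)), 1.33), ((np.int64(539), np.int64(41)), 1.71), ((np.int64(539), np.int64(44)), 2.67), ((np.int64(535), np.int64(47)), 2.64), ((np.int64(536), np.int64(51)), 2.91), ((np.int64(538), np.int64(54)), 2.77), ((np.int64(538), np.int64(57)), 2.15)]
0.11 [((np.int64(533), np.int64(37)), 0.98), ((np.int64(539), np.int64(39)), 1.34), ((np.int64(539), np.int64(42)), 2.03), ((np.int64(538), np.int64(47)), 2.43), ((np.int64(539), np.int64(52)), 2.7), ((np.int64(538), np.int64(54)), 2.0), ((np.int64(538), np.int64(57)), 1.47)]
top top pts 2061 [0.5271 0.0495 0.749 ] ((0.5299153923988342, 0.05003342404961586), 0.030024290084838867)
 side 28 copper 2
0.09 [((np.int64(524), np.int64(40)), 0.86), ((np.int64(518), np.int64(48)), 1.0)]
0.1 [((np.int64(531), np.int64(38)), 0.87), ((np.int64(535), np.int64(39)), 1.03), ((np.int64(519), np.int64(46)), 0.95)]
0.11 [((np.int64(527), np.int64(39)), 1.01), ((np.int64(521), np.int64(42)), 1.0), ((np.int64(526), np.int64(61)), 0.76)]
```

View pics/i.png

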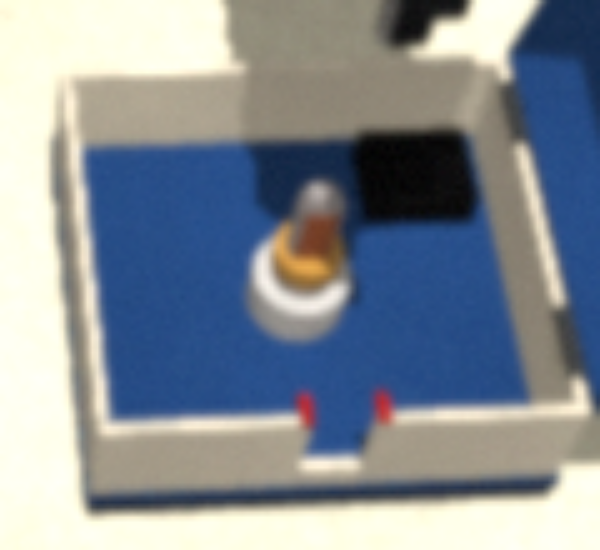

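The view shows the copper flat at crop px (318,235) facing the slot at (340,420). Numerically its normal is about 3°, the unit's yaw is 3.8°, and the axis is (0.530, 0.049). Now to measure the collar and its screw.

```bash
cat > col.py <<'E'
from h import *
for n in ("scene","top"):
    p,d,m=cam(n); X=pts(d,m,np.ones(d.shape,bool)); rgb=p[d>0].astype(float)
    c=(np.hypot(X[:,0]-.546,X[:,1]+.4265)<.05)
    red=c&(rgb[:,0]>1.7*rgb[:,1])&(rgb[:,0]>1.7*rgb[:,2])&(rgb[:,0]>40)
    a=X[c&(X[:,2]>.046)&~red]; (cx,cy),r=cv2.minEnclosingCircle(a[:,:2].astype(np.float32))
    print(n,"top",len(a),a.mean(0).round(4),(round(cx,4),round(cy,4),round(r,4)),"med z",np.median(a[:,2]).round(4))
    s=X[c&(X[:,2]>.02)&(X[:,2]<.052)&~red]; print("  all lo/hi",np.percentile(s,2,0).round(4),np.percentile(s,98,0).round(4))
    q=X[red]; print("  red",len(q),q.mean(0).round(4) if len(q) else 0)
    if len(q):
        k=q[:,2]>.02; print(q.round(3)[:40].tolist()); print("  az",np.degrees(np.arctan2(q[:,1].mean()-cy,q[:,0].mean()-cx)).round(1))
E
python3 col.py
```

```text
scene top 138 [ 0.5466 -0.4254  0.0498] (0.5452, -0.4245, 0.0238) med z 0.0497
  all lo/hi [ 0.5253 -0.4454  0.0218] [ 0.5681 -0.4038  0.0517]
  red 32 [ 0.5706 -0.4423  0.0327]
[[0.543, -0.454, 0.003], [0.545, -0.457, 0.0], [0.568, -0.443, 0.04], [0.567, -0.441, 0.038], [0.568, -0.437, 0.041], [0.55, -0.458, 0.005], [0.569, -0.446, 0.037], [0.571, -0.442, 0.04], [0.571, -0.44, 0.039], [0.572, -0.437, 0.042], [0.569, -0.435, 0.037], [0.573, -0.448, 0.038], [0.574, -0.444, 0.04], [0.576, -0.441, 0.043], [0.574, -0.439, 0.041], [0.572, -0.437, 0.038], [0.571, -0.435, 0.035], [0.575, -0.447, 0.037], [0.576, -0.445, 0.038], [0.576, -0.442, 0.039], [0.576, -0.439, 0.038], [0.575, -0.437, 0.037], [0.573, -0.436, 0.033], [0.577, -0.445, 0.035], [0.576, -0.443, 0.033], [0.576, -0.44, 0.034], [0.577, -0.437, 0.036], [0.576, -0.435, 0.033], [0.562, -0.453, 0.004], [0.574, -0.445, 0.025], [0.58, -0.439, 0.036], [0.578, -0.437, 0.033]]
  az -34.9
top top 108 [ 0.5437 -0.4243  0.0489] (0.5442, -0.4237, 0.0227) med z 0.0489
  all lo/hi [ 0.5223 -0.445   0.0215] [ 0.5658 -0.4022  0.0511]
  red 13 [ 0.5726 -0.4415  0.035 ]
[[0.576, -0.437, 0.036], [0.576, -0.44, 0.038], [0.584, -0.454, -0.002], [0.573, -0.435, 0.034], [0.573, -0.437, 0.036], [0.573, -0.44, 0.038], [0.572, -0.443, 0.04], [0.573, -0.446, 0.037], [0.569, -0.436, 0.041], [0.569, -0.439, 0.042], [0.569, -0.443, 0.039], [0.57, -0.447, 0.035], [0.566, -0.442, 0.04]]
  az -32.0
```

The collar centre is at (0.545, -0.4245), top at z ≈ 0.050, screw azimuth about -31°. I'll pick with the jaws across the screw at yaw 59°, and place at yaw 93.8°.

```bash
python3 -m jog '[[0,0.2,-8,0,0,0,5],[0,0.2,-8,0,0,0,5],[0,0.2,-8,0,0,0,5],[0,0.2,-8,0,0,0,5],[0,0.2,-8,0,0,0,5]]'
python3 -m jog '[[0,0.2,-8,0,0,0,5],[0,0.2,-8,0,0,0,5],[0,0.2,-8,0,0,0,5],[0,0.2,-8,0,0,0,5],[0,0.2,-8,0,0,0,5]]'
python3 -m jog '[[0,0.2,-2.9,-3,0,0,1],[0,0.2,-2.9,-3,0,0,1],[0,0.2,-2.9,-3,0,0,1],[0,0.2,-2.9,-3,0,0,1],[0,0.2,-2.9,-3,0,0,1]]'
python3 -m jog '[[0,0,0,0,0,0,0]]'
python3 corr.py .545 -.4245 -.018 59; python3 -c "
from h import *
print(bot.get_obs()['q'].round(1))"
```

```text
time: 23.2
ee_pos: [0.5324, -0.1551, 0.2489]
tcp_rot: [-89.9, 0.1, 28.7]
wrist_force: [0.4, 0.7, -0.4]
opening: 0.0854
time: 23.7
ee_pos: [0.5373, -0.3556, 0.2474]
tcp_rot: [-89.8, 0.0, 53.6]
wrist_force: [0.0, 0.9, -0.3]
opening: 0.0853
time: 24.2
ee_pos: [0.5437, -0.4229, 0.177]
tcp_rot: [-90.0, -0.0, 58.9]
wrist_force: [-0.1, -0.1, -0.9]
opening: 0.0853
time: 24.3
ee_pos: [0.5441, -0.423, 0.178]
tcp_rot: [-90.1, -0.0, 58.9]
wrist_force: [-0.0, -0.7, 0.6]
opening: 0.0854
shift [ 0.04 -0.06 -7.84] turn [0.01 0.02 0.02]
[-37.9  25.   32.2  97.1   0.   -6.8]
```

```bash
python3 -m jog '[[0,0.04,-0.06,-2,0,0,0],[0,0.04,-0.06,-4,0,0,0],[0,0.04,-0.06,-5.5,0,0,0],[0,0.04,-0.06,-5.5,0,0,0]]'
python3 -m jog '[[0,0,0,-0.8,0,0,0],[0,0,0,-1.6,0,0,0],[0,0,0,-2.3,0,0,0],[0,0,0,-2.3,0,0,0],[0,0,0,-2.3,0,0,0]]'
python3 corr.py .545 -.4245 -.018 59
python3 -m jog '[[1,0,0,0,0,0,0],[1,0,0,0,0,0,0],[1,0,0,0,0,0,0],[1,0,0,0,0,0,0],[1,0,0,0,0,0,0]]' 50
python3 -m jog '[[1,0,0,0,0,0,0],[1,0,0,0,0,0,0]]'
```

```text
time: 24.7
ee_pos: [0.5423, -0.4228, 0.0336]
tcp_rot: [-89.6, -0.1, 58.9]
wrist_force: [0.3, 0.6, -1.3]
opening: 0.0855
time: 25.2
ee_pos: [0.5455, -0.4259, -0.0161]
tcp_rot: [-90.2, 0.0, 58.9]
wrist_force: [0.5, -0.6, 0.5]
opening: 0.0855
shift [-0.02  0.06 -0.08] turn [0.02 0.03 0.02]
time: 25.7
ee_pos: [0.5449, -0.4259, -0.0175]
tcp_rot: [-90.1, -0.0, 58.9]
wrist_force: [-0.8, 0.8, 6.4]
opening: 0.0454
time: 25.9
ee_pos: [0.5449, -0.4259, -0.0174]
tcp_rot: [-90.1, -0.0, 58.9]
wrist_force: [-0.7, -0.1, 5.5]
opening: 0.0452
```

```bash
python3 -m jog '[[1,0,0,1,0,0,0],[1,0,0,3,0,0,0],[1,0,0,5,0,0,0],[1,0,0,7,0,0,0],[1,0,0,8,0,0,0]]'
python3 -m jog '[[1,-0.2,8,0,0,0,3],[1,-0.2,8,0,0,0,3],[1,-0.2,8,0,0,0,3],[1,-0.2,8,0,0,0,3],[1,-0.2,8,0,0,0,3]]'
python3 -m jog '[[1,-0.2,8,0,0,0,3],[1,-0.2,8,0,0,0,3],[1,-0.2,8,0,0,0,3],[1,-0.2,8,0,0,0,3],[1,-0.2,8,0,0,0,3]]'
python3 -m jog '[[1,-0.2,2.8,0,0,0,1],[1,-0.2,2.8,0,0,0,1],[1,-0.2,2.8,0,0,0,1],[1,-0.2,2.8,0,0,0,1],[1,-0.2,2.8,0,0,0,1]]'
python3 -m jog '[[1,0,0,0,0,0,0]]'
python3 corr.py .53 .049 .15 93.8
cat > gc.py <<'E'
from h import *
e=bot.get_obs()["ee_pos"]; print(e.round(4))
for n in ("scene","top"):
    p,d,m=cam(n); X=pts(d,m,np.ones(d.shape,bool)); rgb=p[d>0].astype(float)
    c=(np.hypot(X[:,0]-e[0],X[:,1]-e[1])<.05)&(X[:,2]>e[2]+.02)&(X[:,2]<e[2]+.075)
    red=c&(rgb[:,0]>1.7*rgb[:,1])&(rgb[:,0]>1.7*rgb[:,2])&(rgb[:,0]>40)
    q=X[red]; print(n,"red",len(q),(q-e).mean(0).round(4) if len(q) else 0,(q-e).min(0).round(4) if len(q) else 0,(q-e).max(0).round(4) if len(q) else 0)
    g=c&~red&(rgb[:,1]>70); s=X[g]-e; print("  bright",len(s),np.percentile(s,3,0).round(4) if len(s) else 0,np.percentile(s,97,0).round(4) if len(s) else 0)
    if n=="scene": save("j",cv2.resize(np.clip(p[120:240,330:470]*1.8,0,255).astype(np.uint8),None,fx=4.5,fy=4.5))
E
python3 gc.py
```

```text
time: 26.4
ee_pos: [0.5449, -0.426, 0.1867]
tcp_rot: [-90.3, 0.0, 58.9]
wrist_force: [0.5, -0.8, -0.1]
opening: 0.0452
time: 26.9
ee_pos: [0.5392, -0.2206, 0.1821]
tcp_rot: [-90.0, -0.1, 74.1]
wrist_force: [-0.0, -1.2, 0.3]
opening: 0.0453
time: 27.4
ee_pos: [0.5341, -0.0208, 0.1814]
tcp_rot: [-90.0, -0.1, 89.2]
wrist_force: [0.7, -0.1, -2.1]
opening: 0.0455
time: 27.9
ee_pos: [0.5295, 0.0434, 0.1809]
tcp_rot: [-90.0, 0.0, 93.8]
wrist_force: [0.0, 0.7, -0.5]
opening: 0.0454
time: 28.0
ee_pos: [0.5295, 0.0434, 0.1809]
tcp_rot: [-90.0, -0.0, 93.8]
wrist_force: [-0.1, -0.1, -1.7]
opening: 0.0456
shift [ 0.02  0.22 -1.24] turn [-0.   -0.    0.01]
[0.5295 0.0434 0.1809]
scene red 39 [0.0333 0.0029 0.0529] [ 0.0186 -0.0042  0.0371] [0.0382 0.0135 0.0589]
  bright 192 [-0.0153 -0.0175  0.036 ] [0.0236 0.0188 0.0688]
top red 0 0 0 0
  bright 60 [-0.0211 -0.0203  0.0384] [-0.0087  0.007   0.0684]
```

View pics/j.png

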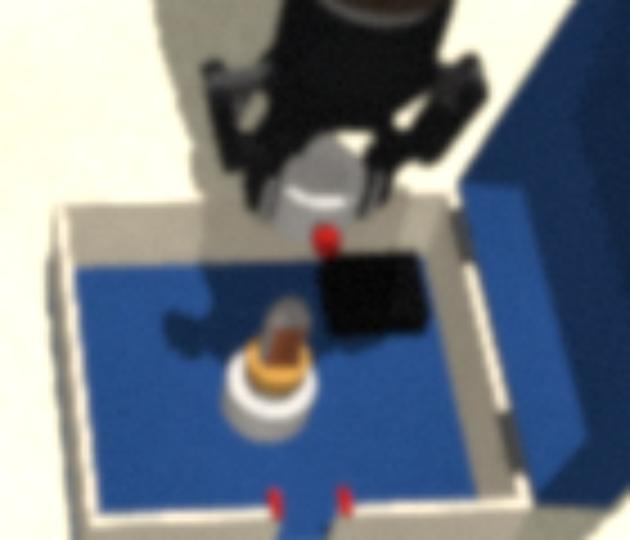

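The view shows the collar gripped at crop px (322,190) with the red screw at (327,240) facing the slot. Its offset from the tool is under 1 mm. I'll centre it over the shaft and lower it.

```bash
python3 -m jog '[[1,0.02,0.22,0,0,0,0],[1,0.02,0.22,-1,0,0,0],[1,0.02,0.22,-2,0,0,0],[1,0.02,0.22,-3,0,0,0],[1,0.02,0.22,-3.2,0,0,0]]' 60
python3 -m jog '[[1,0,0,-0.15,0,0,0],[1,0,0,-0.3,0,0,0],[1,0,0,-0.45,0,0,0],[1,0,0,-0.6,0,0,0],[1,0,0,-0.6,0,0,0]]'
python3 -m jog '[[1,0,0,-0.1,0,0,0],[1,0,0,-0.2,0,0,0],[1,0,0,-0.3,0,0,0],[1,0,0,-0.4,0,0,0],[1,0,0,-0.4,0,0,0]]'
```

```text
time: 28.6
ee_pos: [0.5284, 0.05, 0.0981]
tcp_rot: [-89.8, -0.0, 93.9]
wrist_force: [-0.3, 0.1, -1.4]
opening: 0.0449
time: 29.1
ee_pos: [0.5298, 0.05, 0.0858]
tcp_rot: [-90.0, -0.0, 93.9]
wrist_force: [1.0, 0.4, -1.0]
opening: 0.0452
time: 29.6
ee_pos: [0.5296, 0.0496, 0.0754]
tcp_rot: [-90.0, 0.0, 93.8]
wrist_force: [-1.2, -3.7, -2.2]
opening: 0.0449
```

```bash
python3 -m jog '[[1,0,-0.02,-0.1,0,0,0],[1,0,-0.03,-0.2,0,0,0],[1,0,-0.03,-0.3,0,0,0],[1,0,-0.03,-0.4,0,0,0],[1,0,-0.03,-0.4,0,0,0]]'
python3 -m jog '[[1,0,0,-0.1,0,0,0],[1,0,0,-0.2,0,0,0],[1,0,0,-0.3,0,0,0],[1,0,0,-0.4,0,0,0],[1,0,0,-0.4,0,0,0]]'
```

```text
time: 30.1
ee_pos: [0.5297, 0.0494, 0.0653]
tcp_rot: [-90.0, -0.0, 93.9]
wrist_force: [-0.3, -1.5, -2.3]
opening: 0.045
time: 30.6
ee_pos: [0.5297, 0.0493, 0.0554]
tcp_rot: [-90.0, -0.0, 93.9]
wrist_force: [-0.3, -1.1, -1.1]
opening: 0.0452
```

```bash
python3 -m jog '[[1,0,0,-0.1,0,0,0],[1,0,0,-0.2,0,0,0],[1,0,0,-0.3,0,0,0],[1,0,0,-0.4,0,0,0],[1,0,0,-0.4,0,0,0]]' 80
python3 -m jog '[[1,0,0,-0.06,0,0,0],[1,0,0,-0.12,0,0,0],[1,0,0,-0.18,0,0,0],[1,0,0,-0.18,0,0,0]]'
python3 -m jog '[[1,0,0,-0.06,0,0,0],[1,0,0,-0.12,0,0,0],[1,0,0,-0.12,0,0,0]]'
```

```text
time: 31.1
ee_pos: [0.5297, 0.0493, 0.0454]
tcp_rot: [-90.0, -0.0, 93.9]
wrist_force: [-1.7, -1.4, -1.9]
opening: 0.0445
time: 31.5
ee_pos: [0.5299, 0.0492, 0.0415]
tcp_rot: [-90.0, -0.0, 93.9]
wrist_force: [-2.7, -1.2, 2.6]
opening: 0.0446
time: 31.8
ee_pos: [0.5299, 0.0492, 0.0387]
tcp_rot: [-90.0, -0.0, 93.9]
wrist_force: [-2.9, -2.0, 4.8]
opening: 0.0447
```

```bash
python3 -m jog '[[1,0,0,-0.06,0,0,0],[1,0,0,-0.12,0,0,0],[1,0,0,-0.12,0,0,0]]'
python3 -m jog '[[1,0,0,-0.04,0,0,0],[1,0,0,-0.06,0,0,0],[1,0,0,-0.06,0,0,0]]'
```

```text
time: 32.1
ee_pos: [0.53, 0.0492, 0.036]
tcp_rot: [-90.0, -0.0, 93.9]
wrist_force: [-4.9, -2.7, 6.1]
opening: 0.0444
time: 32.4
ee_pos: [0.53, 0.0492, 0.0348]
tcp_rot: [-90.0, -0.0, 93.9]
wrist_force: [-5.2, -2.9, 9.2]
opening: 0.0446
```

```bash
python3 -m jog '[[1,-0.02,-0.02,-0.04,0,0,0],[1,-0.02,-0.02,-0.06,0,0,0],[1,-0.02,-0.02,-0.06,0,0,0]]'
python3 -m jog '[[1,0,0,-0.03,0,0,0],[1,0,0,-0.06,0,0,0],[1,0,0,-0.06,0,0,0]]'
```

```text
time: 32.7
ee_pos: [0.5301, 0.0492, 0.0346]
tcp_rot: [-90.2, -0.1, 93.9]
wrist_force: [-7.3, 0.4, 16.6]
opening: 0.0447
time: 33.0
ee_pos: [0.5302, 0.0492, 0.0344]
tcp_rot: [-90.2, -0.1, 93.9]
wrist_force: [-11.7, -1.1, 27.7]
opening: 0.0445
```

The bush is on its stop: z has stopped changing at 0.0345 and the force is rising steeply. I'll ease the push slightly and check.

```bash
python3 -m jog '[[1,0,0,0.04,0,0,0],[1,0,0,0.04,0,0,0],[1,0,0,0.04,0,0,0]]' 80
python3 gc.py
python3 - <<'E'
from h import *
p,d,m=cam("scene"); save("k",cv2.resize(np.clip(p[110:260,320:490]*1.8,0,255).astype(np.uint8),None,fx=4,fy=4))
X=pts(d,m,np.ones(d.shape,bool)); rgb=p[d>0].astype(float)
for l in("rack","pulley"):
    r=bot.regions_of("scene",l)[0]; print(l,r["conf"],np.median(pts(d,m,r["pixels"]),0).round(3))
u=X-[.530,.050,0]; a=np.radians(3.82); uy=-np.sin(a)*u[:,0]+np.cos(a)*u[:,1]; ux=np.cos(a)*u[:,0]+np.sin(a)*u[:,1]
bl=(rgb[:,2]>1.3*rgb[:,0])&(abs(ux)<.11)&(uy>.1)&(uy<.25)
lo=uy[bl&(abs(X[:,2]-.2)<.01)]; hi=uy[bl&(abs(X[:,2]-.3)<.01)]
print("lid lean",np.percentile(lo,3),np.percentile(hi,3), np.percentile(lo,97),np.percentile(hi,97))
E
```

```text
time: 33.3
ee_pos: [0.5301, 0.0492, 0.0345]
tcp_rot: [-90.2, -0.1, 93.9]
wrist_force: [-8.6, 0.2, 20.7]
opening: 0.0446
[0.5301 0.0492 0.0345]
scene red 32 [0.0273 0.0015 0.0572] [ 0.0065 -0.004   0.0462] [0.0368 0.0076 0.0731]
  bright 103 [ 0.0103 -0.0172  0.0251] [0.0235 0.0143 0.069 ]
top red 0 0 0 0
  bright 39 [-0.022  -0.0182  0.024 ] [-0.0094  0.0108  0.0682]
rack 0.64 [ 0.639 -0.234  0.03 ]
pulley 0.65 [ 0.443 -0.262  0.018]
lid lean 0.14113796922293137 0.15760361328542463 0.18178900517494861 0.1972408202318766
```

View pics/k.png

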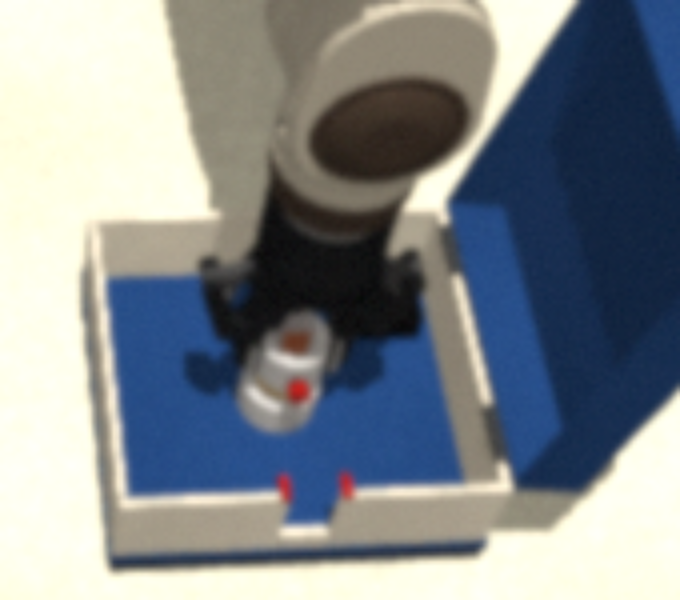

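The view shows the collar seated on the bush with the red screw at px (298,390) facing the slot at (315,500), and the lid open. The rack and pulley have not moved. Handing in.

```bash
python3 -c "
from h import *
print(bot.job_done()); o=bot.get_obs(); print(o['time'],o['wrist_force'].round(1),o['opening'])"
```

```text
the job is handed in; nothing more can be done
None
the job is handed in; nothing more can be done
```

I finished the job and handed it in at about 33.5 s of the 72 s allowed; the system gives no verdict. The lid is open on its stop and the shaft is turned. The collar is down on the bush, still gripped and pressed, with the screw facing the slot.

**Last checks:**
- **Lid:** the depth picture puts its lean at about 99–100°, which is on the stop.
- **Flat:** after the turn its normal measured about +3° in a line fit, though a plane fit of the same points gave −2°. The slot faces +3.8°, so either is within limits.
- **Screw:** it points out towards the slot, and the collar was within about 1 mm of the tool centre.
- **Bush:** the tool stopped going down at the predicted height while the force rose to 28 N, so the bush is on its stop. I then eased the push to about 21 N.
- **Grip:** set to 80 N, with the fingers at 44.6 mm on the 46 mm collar.
- **Rack and pulley:** within 2 mm of where they first measured.

**What went wrong or disagreed:**
- **Fingertips:** the real tips were about 36 mm short of the reported tool point, so the first grasp of the handle closed on nothing. I allowed for that from then on.
- **First lid lift:** joint 6 reached its limit and the wrist force rose to about 75 N. While I lowered the lid the bar slipped out and the lid dropped shut. I turned the tool half a turn and the second lift worked.
- **Sideways load:** about 9 N remained on the wrist in the final press.

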